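# Ready the citrus press: guard up, lever into the marked notch

### The arm

A 6-joint arm with a two-finger parallel gripper is mounted at the origin on the work surface. World frame = base frame: x ahead of the robot, y to its left, z up, the work surface at z = 0. Lengths are in m, angles in degrees, forces in N, time in s.
With the tool pointing down it reaches from about 0.375 to 0.9 m from the base axis. Payload 3.1 kg.
Tool frame: the origin (TCP) lies at the very end of the fingers, on their centre line; the grasp point (between the pads) lies 19 mm behind it; z points along the fingers, y is the line along which they close (so a half turn about z gives the same grasp; the last joint's range is limited). The gripper opens to 87 mm and grips with 3 to 60 N. Pads are 19 mm wide; open, the fingers measure 117 mm over their backs; the gripper's body (75 mm by 190 mm) begins 51 mm behind the grasp point.
Start: joints at [62.768, 30.224, 82.088, -0, 67.689, -10.227], TCP at [0.183, 0.598, 0.223] pointing down, gripper open.
Joint ranges: [-176.69, 176.69], [-43.24, 126.21], [12.49, 139.97], [-82, 262], [0, 151.66], [-163.58, 163.58]. Speed limits (degrees/s): [159.86, 159.86, 180, 180, 180, 180].

### API

Orientations are given as a 3x3 rotation matrix whose columns are the frame's x, y, z axes.
In Python, from rig import readout, cams, bot gives the robot as it stands.
- The arm moves only by the shell command python3 -m inch 'ROWS'. ROWS is JSON, a list of rows, each a list of 5 numbers: the shift along the world's x, y, z in cm, then the turn about the world's z in degrees, then the finger opening in cm, from 0 to 8.7. In form: [[dx, dy, dz, twist, fingers], ...]. A call has 1 to 10 rows; each row is the pose to reach, as a shift and turn from the pose commanded when the call began; what a row does not reach only later rows make up. A row lasts 1/12 s, in which the tool goes at most 41.7 mm and 7.16 degrees, less where a joint would pass 70% of its speed; a pose out of reach is approached as far as the arm can. A call with a gripper value outside its range is refused whole. The fingers move at their own pace and stop on an object; the grip force is fixed at half the most. Time passes only in rows, so rows that repeat a pose let the fingers close. It gives the time, the measured TCP pose, the force, the opening and the grip force at its end, in the units of the state.
- readout.read_state(): the state, without advancing time (a new reading comes with each control period).
- cams.capture(name): name is "side" or "top" or "wrist"; returns a dict with "image" (384x512x3 uint8, blue, green, red), "intrinsics" (3x3 intrinsics, pixels), "k1" (the pictures are not rectified: a ray, as slopes to the right and down, at radius r is drawn at 1 + k1 r^2 times it, then the intrinsics apply), "xyz" and "rotation" of the camera in the world; the wrist camera has in their place "tool_from_camera" (4x4, takes a point from camera to tool coordinates, whose origin is the TCP and whose axes are the flange's). Camera axes: x right, y down, z forward; pixel columns grow to the right and rows downward; lengths in m; the calibration is good to about 2 mm. A picture is of the moment at which its call begins: read the wrist's pose just before it. There is no depth.
- bot.hand_in(): hands the job in; it is judged then, once.
The state is a dict: "time_s": time; "joint_positions": joint angles; "qvel": joint speeds; "tau": joint torques, N m; "position": TCP position; "tcp_rot": TCP orientation; "force": force on the tool from outside, world axes, zero at the start; "moment": the same for the moment, N m; "opening": opening from 0.0 (shut) to 1.0 (fully open); "grasp_force": force on a finger pad.
Only numpy, scipy, OpenCV 4.12 (cv2) and the standard library are available. Lean on these libraries where they do the work, as an engineer would, in place of code of your own. Each camera call takes 0.05 s, during which the arm holds its last target. There are 200 camera calls.

### The job

Make the citrus press ready for the next orange: first fold its flat steel splash guard up until it stands straight upright, and only then throw the press lever out of its rest notch into the notch marked by the long steel tongue, and let it settle there. Leave the guard upright, and do not shift the pitcher, dish, tumbler or spoon.

Things in the scene. Friction and masses are not known exactly. Their poses are not given: they have to be found in the camera images.
- press: orange enamel citrus press, fixed; base 140 (x) by 260 (y) by 18 mm high; origin: centre of the base's underside, z up. Splash guard at its +y end. Column 80 x 85 mm centred 60 mm to -y; head arm from it to +y over a steel cup (r 41 mm, centre y = +30 mm); top 161 mm high (ram rod 188 mm). The lever swings in a plane parallel to its y-z plane on its +x face.
- guard (a joint): fold angle of the splash guard, a flat stainless panel 110 mm wide (along press x), 100 mm from hinge to free edge, 5 mm thick. 0 = flat outwards (to press +y), pi/2 = upright; it can go on to 1.95 (leaning in over the press). Stiff hinge (0.12 N m): stays where it is left. Starts partly folded.
- guard_hinge (a point): middle of the guard's hinge line (parallel to the press's x axis), 127 mm to +y of the press's origin, 22 mm above the table
- guard_edge (a point): middle of the guard's free edge, in mid-thickness, 100 mm from the hinge
- lever (a joint): angle of the lever about its hub (axis along press x): 0 = rest notch (leaning 1.05 rad from upright to press -y), growing as it swings up and over to +y. Sprung detent notches at 0, 0.70 (leaning 0.35 rad to -y) and 1.40 (leaning 0.35 rad to +y); let go, it snaps into the nearest. About 5 N at the handle moves it over the hump to the next notch.
- lever_hub (a point): the lever's pivot, at (50, -60, 120) mm in the press's frame
- lever_grip (a point): grip point on the lever's handle, a black cylindrical bar 22 mm thick, 90 mm long, parallel to press x, 140 mm from the pivot. The lever's steel rod (12 mm thick) meets the bar 9 mm from its +x end; this point is on the bar's axis, 45 mm to press -x of the rod's axis
- lever_pin (a point): the lever's detent pin, on the rod 95 mm from the pivot; it drops into the notches of the orange quadrant plate just in front (+x) of the lever
- marked_notch (a point): place of the lever pin when the lever is in the marked notch. The mark is a long flat level steel tongue (16 mm wide, 26 mm round end) sticking out 53 mm from the quadrant plate to press +x, 20 mm below this point. It is at either the middle or the last (+y) notch; the other of these two has only a round stub 10 mm long. Both are fixed.
- pitcher: white ceramic pitcher, 165 mm high, about 108 mm across, with a handle; origin under its centre; stands loose beyond the press; leave alone
- dish: empty square glass dish 120 x 120 x 40 mm, loose, origin under its centre; leave alone
- tumbler: glass tumbler 100 mm high, 68 mm across, loose, origin under its centre; leave alone
- spoon: stainless straining spoon, 190 mm long along its x, lying on the table between the press and the robot; leave alone

How it is judged:
By the outcome, as a careful person would: the job done as asked, in the order asked, and still so for the second after the job is handed in, with the robot touching nothing.
It also fails if it takes over 58 s, if anything falls off the work surface, if the arm or the gripper's body presses on something with over 40 N, if the wrist force passes 120 N, or if a joint passes its speed limit or range.

## Working session

There is one attempt and no reset: what is moved stays moved. The work goes in short steps, Python scripts to look and compute and a shell command to move; the robot and the scene stay as the last step left them, time stands still between calls to the robot, and variables do not carry over. Pictures are saved under pics/ and viewed, at most 10 in all, crops included, and the job is handed in when it is done.

```bash
mkdir -p pics; ls
python3 - <<'E'
from rig import readout,cams
import cv2,numpy as np
s=readout.read_state();print(s['time_s'],s['position'],s['tcp_rot'],s['opening'])
for n in('side','top'):
    c=cams.capture(n);np.savez(''+n+'.npz',**c);cv2.imwrite(f'pics/{n}0.png',cv2.resize(c['image'],(800,600),interpolation=cv2.INTER_CUBIC));print(n,c['intrinsics'],c['k1'],c['xyz'],c['rotation'])
E
```

```text
pics
0.0 [0.18240797 0.59701931 0.22157843] [[-9.56265877e-01  2.92497135e-01 -9.99761153e-04]
 [ 2.92498578e-01  9.56264026e-01 -1.92194982e-03]
 [ 3.93870811e-04 -2.13032374e-03 -9.99997653e-01]] 1.0007975732355288
side [[353.0983052    0.         256.16719768]
 [  0.         353.0983052  186.29923282]
 [  0.           0.           1.        ]] -0.07970168542573683 [0.35666294 0.52084589 0.55924455] [[-0.90466379 -0.26565813  0.3331804 ]
 [-0.42611815  0.55921635 -0.71112614]
 [ 0.00259652 -0.78530429 -0.61910454]]
top [[354.45152943   0.         254.38476055]
 [  0.         354.45152943 187.11799116]
 [  0.           0.           1.        ]] -0.00816347647087454 [0.46121132 0.04148336 0.88505758] [[-0.02826965 -0.98591749  0.16482577]
 [-0.99922321  0.03240115  0.02243076]
 [-0.02745542 -0.16406362 -0.98606761]]
```

View pics/side0.png

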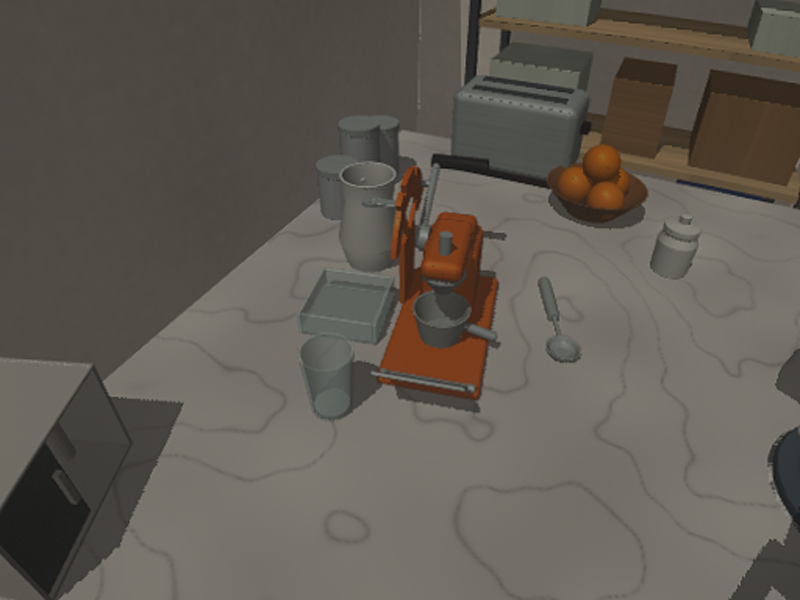

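View pics/top0.png

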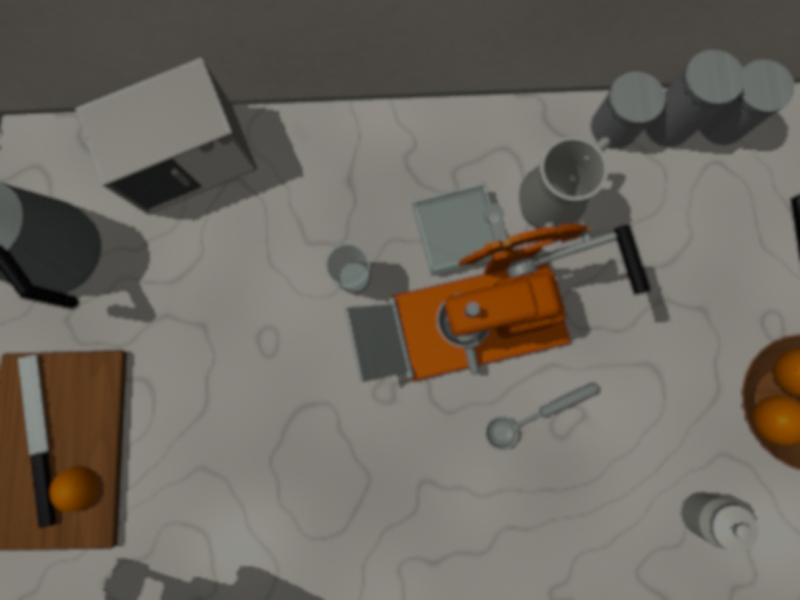

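Side view: the press is at (440,330), with the guard seen nearly edge-on at about (425,382). Top view: base corners near (397,295) and (412,380), lever bar (622,228)–(642,292), guard panel on the left. I'll enlarge both around the press.

Run:
```python
import cv2,numpy as np
s=np.load('side.npz')['image'];t=np.load('top.npz')['image']
cv2.imwrite('pics/s1.png',cv2.resize(s[90:260,220:340],None,fx=3.5,fy=3.5,interpolation=cv2.INTER_CUBIC)) 
cv2.imwrite('pics/t1.png',cv2.resize(t[120:260,215:425],None,fx=3.8,fy=3.8,interpolation=cv2.INTER_CUBIC))
```

```text
(no output)
```

View pics/s1.png

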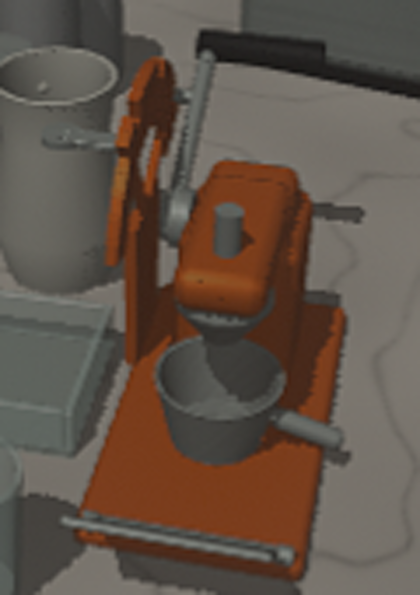

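View pics/t1.png

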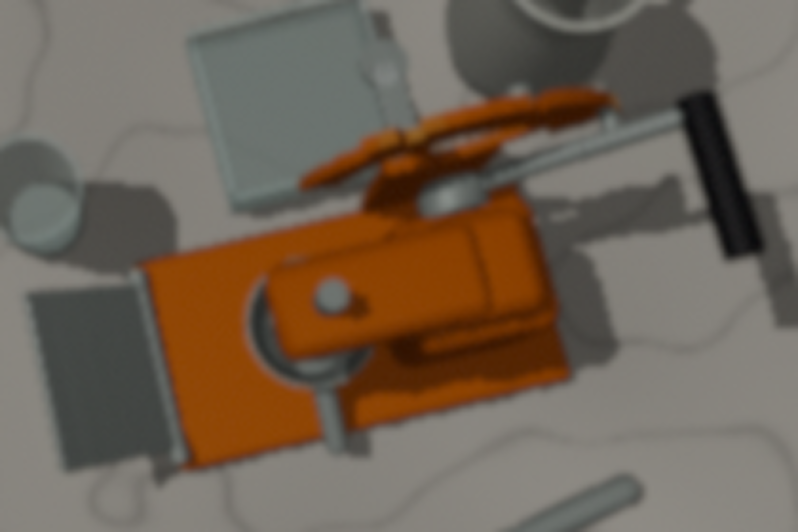

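Side crop: the long tongue goes left from the plate at (125,140) to (45,138). The guard is seen as a strip (65,522)–(295,555). Top crop: base corners (137,262), (190,467), (572,375), guard edge corners (30,295), (65,470), bar ends (697,97) and (742,255), tongue end (382,70). I'll fit the press pose and check both notch hypotheses.

```bash
cat > h.py <<'E'
import numpy as np,cv2
from scipy.optimize import least_squares
def proj(c,P):
    q=(np.atleast_2d(P)-c['xyz'])@c['rotation'];r=q[:,:2]/q[:,2:]
    r=r*(1+float(c['k1'])*(r**2).sum(1,keepdims=True))
    K=c['intrinsics'];return r@K[:2,:2].T+K[:2,2]
def W(p,P):
    c,s=np.cos(p[2]),np.sin(p[2]);return np.atleast_2d(P)@np.array([[c,s,0],[-s,c,0],[0,0,1]])+[p[0],p[1],0]
def ge(a,x,L=.1): return [x,.127+L*np.cos(a),.022+L*np.sin(a)]
def pin(l,x,r=.095): t=l-1.05; return [x,-.06+r*np.sin(t),.12+r*np.cos(t)]
E
python3 - <<'E'
from h import *
T=dict(np.load('top.npz'));S=dict(np.load('side.npz'))
ct=lambda l:np.array(l)/3.8+[215,120]-.4; cs=lambda l:np.array(l)/3.5+[220,90]-.4
B=[[.07,.13,.018],[-.07,.13,.018],[-.07,-.13,.018]]
def f(p,full=0):
    xr=p[4]
    r=[proj(T,W(p,B))-ct([(137,262),(190,467),(572,375)]),
     proj(T,W(p,[ge(p[3],.055),ge(p[3],-.055)]))-ct([(30,295),(65,470)]),
     proj(T,W(p,[pin(0,xr+.009,.14),pin(0,xr-.081,.14)]))-ct([(697,97),(742,255)])]
    r+= [proj(S,W(p,[[.055,.127,.022],[-.055,.127,.022]]))-cs([(68,520),(295,553)])]
    return np.concatenate(r).ravel()
o=least_squares(f,[.6,.05,-.2,.5,.05],loss='soft_l1');p=o.x;print(p,np.round(o.fun.reshape(-1,2),1));np.save('p.npy',p)
xr=p[4]
for l in(.7,1.4):
  q=np.array(pin(l,0));
  for d in (.02,.07):
    P=W(p,[xr+d,q[1],q[2]-.02]); print(l,d,(proj(T,P)-[215,120])*3.8,(proj(S,P)-[220,90])*3.5)
R=W([0,0,p[2]],np.eye(3));print('hinge',W(p,ge(0,0,0)),'edge',W(p,ge(p[3],0)),W(p,ge(np.pi/2,0)))
for l in(0,.7,1.4):print('grip',l,W(p,pin(l,xr-.045,.14)))
E
```

```text
[ 0.56191793 -0.06705606  0.20781192  0.83329749  0.04799911] [[-1.6 -0.2]
 [-2.2  1.4]
 [ 1.4  0.1]
 [-1.1 -1.4]
 [ 0.6  0.6]
 [-0.5 -0.8]
 [ 1.4  0.5]
 [ 7.8 -0.3]
 [-4.4 -0.5]]
0.7 0.02 [[525.07756427 112.3546313 ]] [[155.92479975  92.84544209]]
0.7 0.07 [[498.91142204  24.58847243]] [[81.37966391 84.59947559]]
1.4 0.02 [[405.87413004 141.11543511]] [[133.19613514 140.90466935]]
1.4 0.07 [[381.04961552  52.88888078]] [[ 53.94793923 131.55639768]]
hinge [[0.53571537 0.0572115  0.022     ]] edge [[0.52184165 0.12300861 0.09601527]] [[0.53571537 0.0572115  0.122     ]]
grip 0 [[ 0.60228696 -0.24397281  0.18965995]]
grip 0.7 [[ 0.58713619 -0.1721192   0.25151218]]
grip 1.4 [[ 0.56732718 -0.07817353  0.25151218]]
```

The tongue matches the last notch (1.40): predicted (381,53) against the observed tip at (382,70). The stub is at the middle notch. The side strip turns out to be the guard's free edge, so I'll refine the fit with that and compute the guard targets.

Run:
```python
from h import *
from rig import readout,cams
T=dict(np.load('top.npz'));S=dict(np.load('side.npz'))
ct=lambda l:np.array(l)/3.8+[215,120]-.4; cs=lambda l:np.array(l)/3.5+[220,90]-.4
B=[[.07,.13,.018],[-.07,.13,.018],[-.07,-.13,.018]]
def f(p):
    return np.concatenate([proj(T,W(p,B))-ct([(137,262),(190,467),(572,375)]),
     proj(T,W(p,[ge(p[3],.055),ge(p[3],-.055)]))-ct([(30,295),(65,470)]),
     proj(T,W(p,[pin(0,p[4]+.009,.14),pin(0,p[4]-.081,.14)]))-ct([(697,97),(742,255)]),
     proj(S,W(p,[ge(p[3],.055),ge(p[3],-.055)]))-cs([(66,522),(295,555)]),
     proj(S,W(p,[[-.07,.13,.018],[.07,.13,.018]]))-cs([(302,578),(78,542)])]).ravel()
o=least_squares(f,[.56,-.06,.2,.8,.05],loss='soft_l1');p=o.x;print(p,np.round(o.fun.reshape(-1,2),1));np.save('p.npy',p)
s=readout.read_state();pos=s['position'];R=s['tcp_rot']
print('toolyaw',np.degrees(np.arctan2(R[1,1],R[0,1])),'press x yaw',np.degrees(p[2]))
for P in([-.01,.245,.065],[-.01,.142,.065],[p[4]-.045,pin(0,0,.14)[1],pin(0,0,.14)[2]]):
    w=W(p,P)[0];print(P,w,'shift cm',(w-pos)*100)
print(cams.capture('wrist')['tool_from_camera'])
# tumbler base
K=T['intrinsics'];px=np.array([350/800*512,250/600*384]);r=(px-K[:2,2])/K[0,0]
d=T['rotation']@np.r_[r,1];print('tumbler top~',T['xyz']+d*(.1-T['xyz'][2])/d[2])
```

```text
[ 0.5608495  -0.06709668  0.21633793  0.80843765  0.0474722 ] [[-1.7  0.7]
 [-1.8  2.2]
 [ 1.6  0.1]
 [-1.8  0.1]
 [ 0.3  2. ]
 [-0.8 -0.7]
 [ 1.4  0.5]
 [-0.4 -0.9]
 [-4.9 -0. ]
 [ 1.7 -3.9]
 [-1.4 -5. ]]
toolyaw 72.99702304392459 press x yaw 12.395250257078159
[-0.01, 0.245, 0.065] [0.49849228 0.17004585 0.065     ] shift cm [ 31.60399169 -42.70641163 -15.6670417 ]
[-0.01, 0.142, 0.065] [0.52060168 0.06944677 0.065     ] shift cm [ 33.81493161 -52.76631942 -15.6670417 ]
[np.float64(0.002472195298434121), np.float64(-0.18143925158316238), np.float64(0.18965994670484176)] [ 0.6022108  -0.24377593  0.18965995] shift cm [ 41.97584316 -84.08858903  -3.20104703]
[[ 7.47060946e-04 -9.61420510e-01 -2.75081888e-01  7.56742040e-02]
 [ 9.99999615e-01  8.45089644e-04 -2.37841389e-04 -7.47349068e-04]
 [ 4.61134444e-04 -2.75081604e-01  9.61420771e-01 -1.62466223e-01]
 [ 0.00000000e+00  0.00000000e+00  0.00000000e+00  1.00000000e+00]]
tumbler top~ [0.65738528 0.12685409 0.1       ]
```

```bash
python3 -m inch '[[16,-21,0,-36,0],[16,-21,0,-60.6,0],[16,-21,0,-60.6,0],[16,-21,0,-60.6,0],[16,-21,0,-60.6,0],[16,-21,0,-60.6,0],[16,-21,0,-60.6,0],[31.6,-42.7,0,-60.6,0],[31.6,-42.7,0,-60.6,0],[31.6,-42.7,0,-60.6,0]]'
```

```text
time_s: 0.98
position: [0.4162, 0.2847, 0.2225]
tcp_rot: [[-0.214, 0.977, -0.0], [0.977, 0.214, -0.0], [0.0, -0.0, -1.0]]
force: [-0.4, 0.1, 0.4]
opening: 0.329
grasp_force: 0.0
```

```bash
python3 -m inch '[[8.2,-11.5,0,0,0],[8.2,-11.5,0,0,0],[8.2,-11.5,0,0,0],[8.2,-11.5,0,0,0],[8.2,-11.5,-15.7,0,0],[8.2,-11.5,-15.7,0,0],[8.2,-11.5,-15.7,0,0],[8.2,-11.5,-15.7,0,0],[8.2,-11.5,-15.7,0,0],[8.2,-11.5,-15.7,0,0]]'
```

```text
time_s: 1.82
position: [0.4964, 0.1709, 0.0642]
tcp_rot: [[-0.214, 0.977, -0.005], [0.977, 0.214, -0.001], [0.0, -0.005, -1.0]]
force: [0.1, -0.9, 0.3]
opening: 0.005
grasp_force: 0.0
```

```bash
python3 -m inch '[[0.4,-2,0,0,0],[0.8,-3.5,0,0,0],[1.0,-4.5,0,0,0],[1.2,-5.4,0,0,0],[1.4,-6.3,0,0,0],[1.55,-7.1,0,0,0],[1.7,-7.8,0,0,0],[1.85,-8.4,0,0,0],[2.0,-9.0,0,0,0],[2.0,-9.0,0,0,0]]'
python3 - <<'E'
from h import *
from rig import cams,readout
p=np.load('p.npy');s=readout.read_state();w=s['position'];c,sn=np.cos(p[2]),np.sin(p[2]);d=w-[p[0],p[1],0];print('press TCP',c*d[0]+sn*d[1],-sn*d[0]+c*d[1],w[2])
a=cams.capture('side');b=cams.capture('top')
im=np.hstack([cv2.resize(a['image'][140:260,220:340],None,fx=3.3,fy=3.3,interpolation=3-1),cv2.resize(b['image'][140:260,200:320],None,fx=3.3,fy=3.3,interpolation=2)])
cv2.imwrite('pics/push.png',im)
for l in (1.2,1.4,1.571):
  print(l,(proj(a,W(p,[ge(l,.055),ge(l,-.055)]))-[220,140])*3.3)
E
```

```text
time_s: 2.65
position: [0.5182, 0.0798, 0.0655]
tcp_rot: [[-0.214, 0.977, 0.0], [0.977, 0.214, -0.001], [-0.001, 0.0, -1.0]]
force: [0.1, 0.2, -0.2]
opening: 0.009
grasp_force: 0.0
press TCP -0.010124466537282148 0.15266741687368918 0.06551469538042023
1.2 [[ 73.88538765 254.65517248]
 [271.5901395  286.02551246]]
1.4 [[ 82.25850896 224.90343831]
 [276.72339714 254.882963  ]]
1.571 [[ 89.50913434 203.74529369]
 [280.5768312  232.58495881]]
```

View pics/push.png

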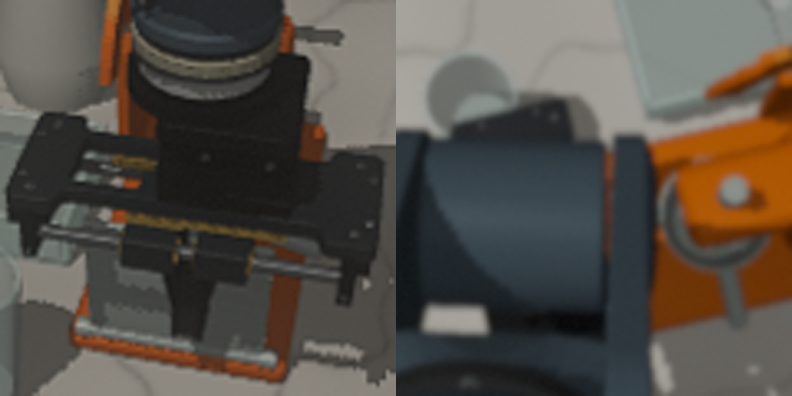

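The panel is being pushed up: it shows grey behind the fingers from row 240 down to the hinge strip at row 330. I'll push another 10 mm, back off and look.

```bash
python3 -m inch '[[0.1,-0.4,0,0,0],[0.15,-0.7,0,0,0],[0.22,-1,0,0,0],[0.22,-1,0,0,0],[0.22,-1,0,0,0]]'; python3 -m inch '[[-0.4,2,0,0,0],[-0.9,4,0,0,0],[-0.9,4,3,0,0],[-2.6,12,7,0,0],[-2.6,12,12,0,0],[-2.6,12,12,0,0],[-2.6,12,12,0,0],[-2.6,12,12,0,0]]'
python3 - <<'E'
from h import *
from rig import cams
p=np.load('p.npy')
a=cams.capture('side');b=cams.capture('top')
im=np.hstack([cv2.resize(a['image'][140:260,220:340],None,fx=3.3,fy=3.3,interpolation=2),cv2.resize(b['image'][140:260,200:320],None,fx=3.3,fy=3.3,interpolation=2)])
cv2.imwrite('pics/push2.png',im)
for l in (1.3,1.4,1.5,1.571,1.65):
  print(l,((proj(a,W(p,[ge(l,.055),ge(l,-.055)]))-[220,140])*3.3).round(),((proj(b,W(p,[ge(l,.055),ge(l,-.055)]))-[200,140])*3.3+[396,0]).round())
E
```

```text
time_s: 3.17
position: [0.5201, 0.0709, 0.0655]
tcp_rot: [[-0.215, 0.977, 0.0], [0.977, 0.215, -0.0], [-0.0, 0.0, -1.0]]
force: [0.1, -0.2, 0.0]
opening: 0.005
grasp_force: 0.0
time_s: 3.83
position: [0.4952, 0.1926, 0.1879]
tcp_rot: [[-0.218, 0.976, 0.006], [0.976, 0.218, 0.001], [-0.001, 0.006, -1.0]]
force: [0.4, 0.2, -0.3]
opening: 0.003
grasp_force: 0.0
1.3 [[ 78. 239.]
 [274. 270.]] [[522. 169.]
 [561. 331.]]
1.4 [[ 82. 225.]
 [277. 255.]] [[536. 165.]
 [576. 327.]]
1.5 [[ 87. 212.]
 [279. 241.]] [[550. 161.]
 [591. 324.]]
1.571 [[ 90. 204.]
 [281. 233.]] [[561. 158.]
 [601. 321.]]
1.65 [[ 93. 195.]
 [282. 224.]] [[572. 155.]
 [613. 318.]]
```

View pics/push2.png

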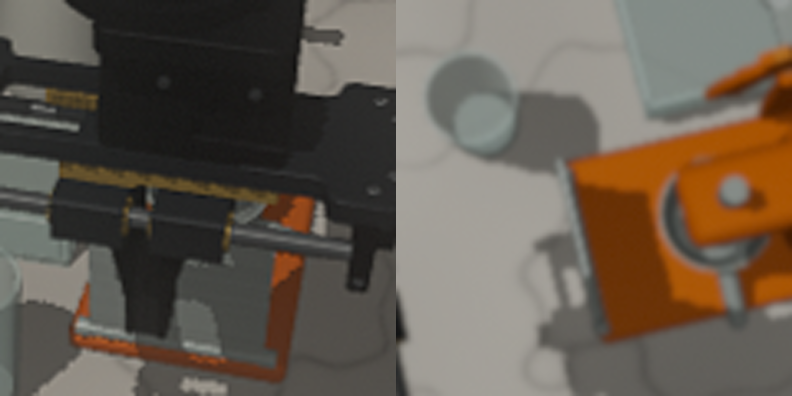

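Top view: the guard is edge-on, (562,160)–(603,333), close to the 1.571 prediction. I'll move the gripper away so the side camera is clear, then check closer. The same move starts the trip to the lever.

```bash
python3 -m inch '[[-10,10,8,20,8],[-10,10,8,50,8],[-10,10,8,60,8],[-10,10,8,90,8],[-10,10,8,90,8],[-10,10,8,90,8],[-10,10,8,90,8],[-10,10,8,90,8],[-10,10,8,90,8],[-10,10,8,90,8]]'
python3 - <<'E'
from h import *
from rig import cams
p=np.load('p.npy')
a=cams.capture('side');b=cams.capture('top')
A=cv2.resize(a['image'][190:265,235:315],None,fx=5,fy=5,interpolation=2);B=cv2.resize(b['image'][180:250,240:280],None,fx=8,fy=8,interpolation=2)
B=B[:375*1][:,:] if 0 else cv2.resize(b['image'][180:250,240:310],None,fx=5.357,fy=5.357,interpolation=2)
cv2.imwrite('pics/up.png',np.hstack([A,B]))
for l in (1.45,1.571,1.69):
  print(l,((proj(a,W(p,[ge(l,.055),ge(l,-.055)]))-[235,190])*5).round(),((proj(b,W(p,[ge(l,.055),ge(l,-.055)]))-[240,180])*5.357+[400,0]).round())
l=1.571;Q=[[.055,.127,.022],[-.055,.127,.022],[.07,.13,.018],[-.07,.13,.018]]
print('hinge,base',((proj(a,W(p,Q))-[235,190])*5).round(),((proj(b,W(p,Q))-[240,180])*5.357+[400,0]).round())
E
```

```text
time_s: 4.77
position: [0.3934, 0.2898, 0.2634]
tcp_rot: [[-0.995, 0.1, -0.004], [0.1, 0.995, -0.002], [0.004, -0.003, -1.0]]
force: [0.1, -0.4, 0.1]
opening: 0.678
grasp_force: 0.0
1.45 [[ 53.  81.]
 [346. 126.]] [[424.  50.]
 [490. 314.]]
1.571 [[ 61.  59.]
 [350. 102.]] [[453.  42.]
 [519. 307.]]
1.69 [[ 68.  40.]
 [354.  83.]] [[481.  36.]
 [548. 299.]]
hinge,base [[ 64. 241.]
 [328. 286.]
 [ 27. 247.]
 [363. 304.]] [[462.  78.]
 [520. 312.]
 [448.  49.]
 [522. 347.]]
```

View pics/up.png

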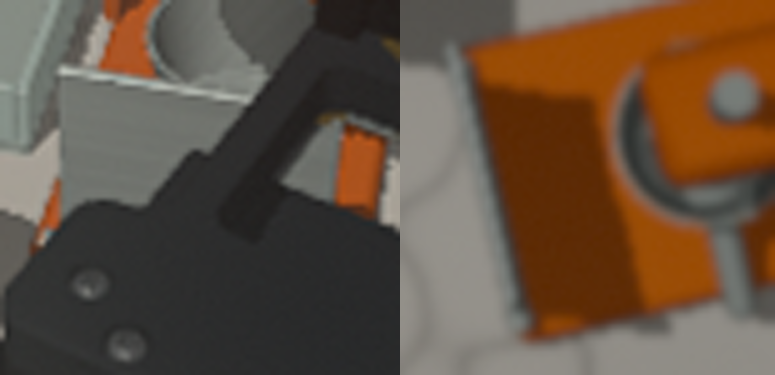

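The side view puts the free-edge corner at (60,68); upright would be (61,59), so the guard is about 0.04 rad short. The finger reach says the same. I'll push about 4 mm more near the free edge.

```bash
python3 -m inch '[[12,-18,-10,-45,0],[12,-18,-10,-90,0],[12,-18,-10,-90,0],[12,-18,-10,-90,0],[12,-18,-10,-90,0],[12,-18,-10,-90,0],[12,-18,-10,-90,0],[12,-18,-10,-90,0],[12,-18,-16,-90,0],[12,-18,-16,-90,0]]'
```

```text
time_s: 5.7
position: [0.5127, 0.1099, 0.1025]
tcp_rot: [[-0.203, 0.979, -0.004], [0.979, 0.203, -0.0], [0.001, -0.004, -1.0]]
force: [-1.1, 0.8, -0.2]
opening: 0.188
grasp_force: 0.0
```

```bash
python3 -m inch '[[0,0,0,-20,0],[0,0,0,-20,0],[0,0,0,-20,0],[0,0,0,-20,0]]' >/dev/null
python3 - <<'E'
from rig import readout;import numpy as np
s=readout.read_state();R=s['tcp_rot'];print(s['position'],np.degrees(np.arctan2(R[1,1],R[0,1])),s['opening'])
E
```

```text
[0.51315585 0.11040614 0.10411477] -7.945545183078041 0.010159317228490403
```

```bash
python3 -m inch '[[0,0,0,20.3,0],[0,0,0,20.3,0],[0,0,0,20.3,0],[0.2,-1.2,0,20.3,0],[0.4,-2.4,0,20.3,0],[0.6,-3.3,0,20.3,0],[0.7,-3.9,0,20.3,0],[0.78,-4.2,0,20.3,0],[0.8,-4.36,0,20.3,0],[0.8,-4.36,0,20.3,0]]';python3 -m inch '[[0.8,-4.36,0,0,0]]'| head -2 >/dev/null; echo
```

```text
time_s: 6.87
position: [0.522, 0.0671, 0.1055]
tcp_rot: [[-0.219, 0.976, 0.0], [0.976, 0.219, -0.0], [-0.0, 0.0, -1.0]]
force: [0.5, 0.0, 0.3]
opening: 0.004
grasp_force: 0.0
```

That second call was my mistake. It shifted the tool a further step relative to the new pose, so the guard has probably been over-folded. I'll check before anything else.

Run:
```python
from h import *
from rig import cams,readout
p=np.load('p.npy');s=readout.read_state();print(s['time_s'],s['position'],s['force'],s['moment'])
b=cams.capture('top');a=cams.capture('side')
A=cv2.resize(a['image'][140:260,220:340],None,fx=3.3,fy=3.3,interpolation=2)
B=cv2.resize(b['image'][140:260,200:320],None,fx=3.3,fy=3.3,interpolation=2)
cv2.imwrite('pics/over.png',np.hstack([A,B]))
c,sn=np.cos(p[2]),np.sin(p[2]);d=s['position']-[p[0],p[1],0];print('press TCP',c*d[0]+sn*d[1],-sn*d[0]+c*d[1])
```

```text
6.95 [0.52637966 0.03337046 0.10527922] [-6.87821352 77.2098477   9.86269384] [17.28517001  2.12889123  0.04329145]
press TCP -0.012100638744196354 0.10552435612263518
```

View pics/over.png

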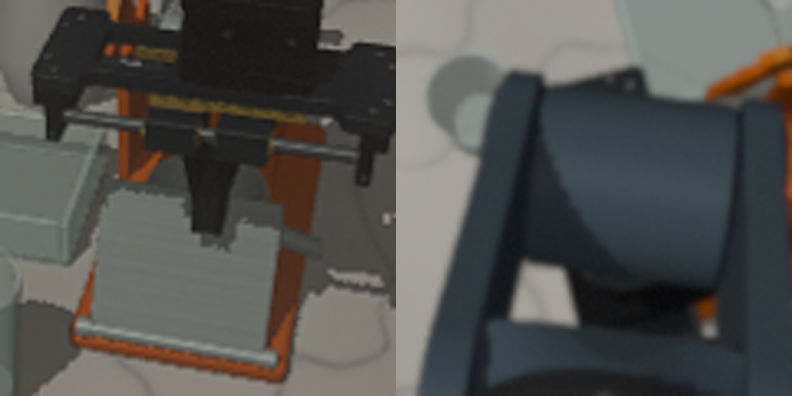

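It shows the guard folded past upright to about its stop. The force is 77 N on the fingers, inside the 120 N limit, and nothing else has moved. I'll recover by backing off, rising, straddling the edge with a skewed gripper so the body clears the ram, and pulling the guard back to just short of upright. Then I'll repeat the calibrated push.

```bash
python3 -m inch '[[-0.4,2,0,0,0],[-1,4.5,0,0,0],[-1.4,6.3,0,0,0],[-1.4,6.3,4,0,0],[-1.4,6.3,8,7,5],[-1.4,6.3,10,14,5],[-1.4,6.3,10,30,5],[-1.4,6.3,10,40,5],[-1.4,6.3,10,50,5],[-1.4,6.3,10,65,5]]'; python3 -m inch '[[0,0,0,9,5],[0,0,0,9,5],[0,0,0,9,5],[0,0,0,9,5]]'
python3 - <<'E'
from rig import readout;import numpy as np
s=readout.read_state();R=s['tcp_rot'];print(s['position'],np.degrees(np.arctan2(R[1,1],R[0,1])),s['opening'])
E
```

```text
time_s: 7.88
position: [0.5151, 0.0899, 0.2059]
tcp_rot: [[-0.826, 0.563, 0.0], [0.563, 0.826, -0.0], [-0.001, -0.0, -1.0]]
force: [0.3, -0.1, 0.4]
opening: 0.377
grasp_force: 0.0
time_s: 8.22
position: [0.5152, 0.0898, 0.2055]
tcp_rot: [[-0.901, 0.434, -0.0], [0.434, 0.901, -0.0], [0.0, -0.0, -1.0]]
force: [-0.4, 0.2, 0.6]
opening: 0.563
grasp_force: 0.0
[0.51517319 0.08980213 0.20553797] 64.30284197278841 0.5628336072632096
```

```bash
python3 -m inch '[[-0.3,-3.5,0,7,5],[-0.3,-6.5,0,13.1,5],[-0.3,-6.5,0,13.1,5],[-0.3,-6.5,-3,13.1,5],[-0.3,-6.5,-5.5,13.1,5],[-0.3,-6.5,-7.5,13.1,5],[-0.3,-6.5,-8.8,13.1,5],[-0.3,-6.5,-9.6,13.1,5],[-0.3,-6.5,-10.2,13.1,5],[-0.3,-6.5,-10.2,13.1,5]]'
python3 - <<'E'
from h import *
from rig import cams
a=cams.capture('side');b=cams.capture('top')
A=cv2.resize(a['image'][140:260,220:340],None,fx=3.3,fy=3.3,interpolation=2)
B=cv2.resize(b['image'][140:260,200:320],None,fx=3.3,fy=3.3,interpolation=2)
cv2.imwrite('pics/str.png',np.hstack([A,B]))
E
```

```text
time_s: 9.05
position: [0.512, 0.0249, 0.1028]
tcp_rot: [[-0.976, 0.218, -0.002], [0.218, 0.976, 0.0], [0.002, -0.0, -1.0]]
force: [-0.0, 0.0, -0.4]
opening: 0.577
grasp_force: 0.0
```

View pics/str.png

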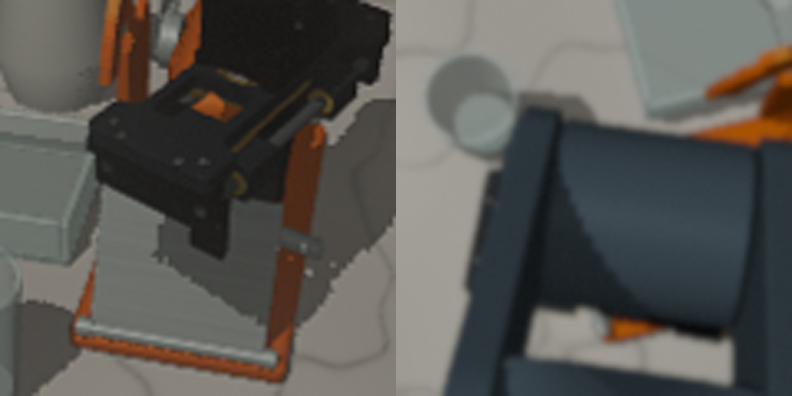

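The fingers straddle the panel: the outer one is at (210,235) in front of it, and there is no force. Now I'll pull outwards to just short of upright.

```bash
python3 -m inch '[[-0.2,1,0,0,5],[-0.4,1.9,0,0,5],[-0.6,2.8,0,0,5],[-0.8,3.6,0,0,5],[-0.95,4.3,0,0,5],[-1.05,4.8,0,0,5],[-1.07,4.9,0,0,5],[-1.07,4.9,0,0,5],[-1,4.5,0,0,5],[-1,4.5,0,0,5]]'; python3 -m inch '[[0,0,3,0,5],[0,0,7,0,5],[0,0,10,0,5],[-1,4,10,-7,0],[-1.5,7,10,-14,0],[-1.5,7,10,-21,0],[-1.5,7,10,-65,0],[-1.5,7,10,-65,0],[-1.5,7,10,-65,0],[-1.5,7,10,-65,0]]'
python3 - <<'E'
from h import *
from rig import cams,readout
p=np.load('p.npy');np.savez('topA.npz',**cams.capture('top'));np.savez('sideA.npz',**cams.capture('side'))
s=readout.read_state();R=s['tcp_rot'];print(s['position'],np.degrees(np.arctan2(R[1,1],R[0,1])),s['opening'])
E
```

```text
time_s: 9.98
position: [0.5023, 0.0691, 0.1033]
tcp_rot: [[-0.976, 0.218, -0.001], [0.218, 0.976, 0.0], [0.001, -0.0, -1.0]]
force: [0.3, -0.5, -0.3]
opening: 0.575
grasp_force: 0.0
time_s: 10.82
position: [0.487, 0.1394, 0.2033]
tcp_rot: [[-0.471, 0.882, -0.001], [0.882, 0.471, 0.0], [0.001, -0.001, -1.0]]
force: [-0.5, -0.5, -0.5]
opening: 0.128
grasp_force: 0.0
[0.48713315 0.13926857 0.20326822] 28.475376483382835 0.04768907925827066
```

```bash
python3 -m inch '[[2.2,-2.4,0,-7,0],[2.2,-2.4,0,-16,0],[2.2,-2.4,-4,-16,0],[2.2,-2.4,-8,-16,0],[2.2,-2.4,-9.8,-16,0],[2.2,-2.4,-9.8,-16,0],[2.4,-3.5,-9.8,-16,0],[2.7,-4.7,-9.8,-16,0],[2.9,-5.5,-9.8,-16,0],[2.9,-5.5,-9.8,-16,0]]'
```

```text
time_s: 11.75
position: [0.5189, 0.0823, 0.1073]
tcp_rot: [[-0.215, 0.977, 0.005], [0.977, 0.215, -0.001], [-0.002, 0.005, -1.0]]
force: [1.3, -0.2, 0.8]
opening: 0.002
grasp_force: 0.0
```

```bash
python3 -m inch '[[0,0,0,0,0],[0.1,-0.5,0,0,0],[0.2,-1,0,0,0],[0.25,-1.2,0,0,0],[0.25,-1.2,0,0,0],[0.25,-1.2,0,0,0]]'
python3 - <<'E'
from h import *
from rig import readout
p=np.load('p.npy');s=readout.read_state();c,sn=np.cos(p[2]),np.sin(p[2]);d=s['position']-[p[0],p[1],0];print('press TCP',c*d[0]+sn*d[1],-sn*d[0]+c*d[1])
E
```

```text
time_s: 12.25
position: [0.519, 0.0725, 0.1055]
tcp_rot: [[-0.217, 0.976, 0.0], [0.976, 0.217, -0.0], [-0.0, 0.0, -1.0]]
force: [0.4, 0.1, -0.6]
opening: 0.003
grasp_force: 0.0
press TCP -0.010946640566953682 0.14533725433780417
```

```bash
python3 -m inch '[[0.07,-0.3,0,0,0],[0.12,-0.53,0,0,0],[0.12,-0.53,0,0,0],[0.12,-0.53,0,0,0],[-0.3,1.5,0,0,0],[-0.8,4,0,0,0],[-0.8,4,4,0,0],[-0.8,4,8,0,0],[-4,4,12,7,4],[-7,4,15,14,4]]'; python3 -m inch '[[-2,-3,3,7,5],[-4,-7,6,14,5],[-4,-11,6,21,5],[-4,-15,6,28,5],[-4,-19,6,35,5],[-3,-23,6,42,5],[0,-26,6,49,5],[3,-29,6,56,5],[6,-31,6,63,5],[8,-33,6,70,5]]'; python3 -m inch '[[0,0,0,7,5],[0,0,0,14,5],[0,0,0,14,5]]'
python3 - <<'E'
from h import *
from rig import cams,readout
s=readout.read_state();R=s['tcp_rot'];print(s['position'],np.degrees(np.arctan2(R[1,1],R[0,1])),s['joint_positions'])
np.savez('topB.npz',**cams.capture('top'));np.savez('sideB.npz',**cams.capture('side'))
E
```

```text
time_s: 13.08
position: [0.4578, 0.1125, 0.2501]
tcp_rot: [[-0.452, 0.892, 0.004], [0.892, 0.452, -0.0], [-0.002, 0.003, -1.0]]
force: [-0.2, -0.1, 0.6]
opening: 0.086
grasp_force: 0.0
time_s: 13.92
position: [0.5262, -0.2094, 0.3082]
tcp_rot: [[-0.999, -0.046, 0.0], [-0.046, 0.999, -0.0], [-0.0, -0.0, -1.0]]
force: [-0.3, 0.5, 0.2]
opening: 0.572
grasp_force: 0.0
time_s: 14.17
position: [0.5257, -0.2081, 0.3073]
tcp_rot: [[-0.959, -0.283, -0.001], [-0.283, 0.959, 0.0], [0.001, 0.001, -1.0]]
force: [0.1, -0.0, 0.3]
opening: 0.572
grasp_force: 0.0
[ 0.52569471 -0.20808212  0.30727167] 106.4215192803187 [-3.29053911e+01  2.05339938e+01  8.45507964e+01 -2.20963817e-02
  7.49825268e+01 -1.39321192e+02]
```

Run:
```python
from h import *
p=np.load('p.npy');a=dict(np.load('sideB.npz'));b=dict(np.load('topB.npz'))
k=6
def crop(c,x,y,w,h):
    I=cv2.resize(c['image'][y:y+h,x:x+w],None,fx=k,fy=k,interpolation=2)
    def dot(P,col):
        for u in (proj(c,W(p,P))-[x,y]+.5)*k: cv2.circle(I,(int(u[0]),int(u[1])),2,col,-1);out.append(u.round(1).tolist())
    out=[]
    for l,col in((1.47,(255,0,0)),(1.571,(0,255,0)),(1.67,(255,0,255))): dot([ge(l,.055),ge(l,-.055)],col)
    dot([[.07,.13,0],[-.07,.13,0],[.07,.13,.018],[-.07,.13,.018]],(0,255,255))
    print(out);return I
cv2.imwrite('pics/fin.png',np.hstack([crop(a,238,190,66,75),crop(b,244,183,66,75)]))
```

```text
[[50.0, 95.2], [401.1, 148.9], [57.7, 73.4], [405.1, 125.9], [65.2, 54.9], [408.7, 106.2], [19.1, 334.9], [415.5, 403.0], [17.8, 299.7], [420.6, 367.8]]
[[11.5, 39.5], [85.1, 335.6], [38.3, 32.5], [112.6, 328.6], [64.6, 26.1], [139.5, 321.8], [34.4, 47.1], [116.1, 373.4], [32.5, 40.3], [115.9, 373.2]]
```

View pics/fin.png

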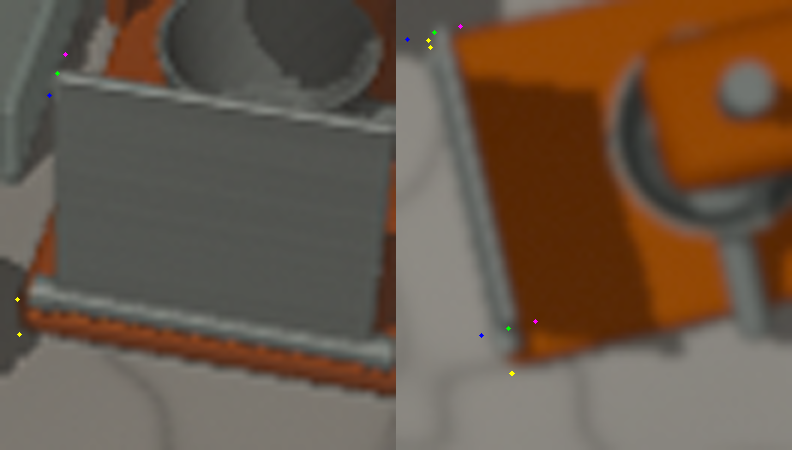

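The guard's top edge runs (58,77)–(392,130) in the side view and is centred at about x=474 at row 180 in the top view. Allowing for the small bias seen on the hinge rod, that is 1.57 ± 0.02, so it is upright. Next is the lever: go above the bar, descend and grip.

```bash
python3 -m inch '[[4,-2,0,-4,5],[7.65,-3.6,0,-4,5],[7.65,-3.6,0,-4,5],[7.65,-3.6,-4,-4,5],[7.65,-3.6,-8,-4,5],[7.65,-3.6,-11,-4,5],[7.65,-3.6,-12.5,-4,5],[7.65,-3.6,-13.4,-4,5],[7.65,-3.6,-13.4,-4,5],[7.65,-3.6,-13.4,-4,5]]'; python3 -m inch '[[0,0,0,0,1.5],[0,0,0,0,1.5],[0,0,0,0,1.5],[0,0,0,0,1.5],[0,0,0,0,1.5],[0,0,0,0,1.5],[0,0,0,0,1.5]]'
```

```text
time_s: 15.1
position: [0.6025, -0.2433, 0.1749]
tcp_rot: [[-0.977, -0.213, 0.001], [-0.213, 0.977, -0.001], [-0.001, -0.001, -1.0]]
force: [0.4, -0.9, 0.4]
opening: 0.572
grasp_force: 0.0
time_s: 15.68
position: [0.6025, -0.2441, 0.1747]
tcp_rot: [[-0.977, -0.214, 0.001], [-0.214, 0.977, -0.002], [-0.001, -0.002, -1.0]]
force: [0.8, -1.8, 0.8]
opening: 0.242
grasp_force: 30.0
```

The bar is gripped: opening 21 mm, 30 N. I'll swing it along the arc.

```bash
python3 -m inch '[[-0.16,0.74,1.18,0,1.5],[-0.35,1.59,2.27,0,1.5],[-0.67,3.05,3.74,0,1.5],[-1.04,4.72,4.97,0,1.5],[-1.3,5.9,5.65,0,1.5],[-1.58,7.17,6.19,0,1.5],[-1.58,7.17,6.19,0,1.5]]'
```

```text
time_s: 16.27
position: [0.5882, -0.1732, 0.2408]
tcp_rot: [[-0.976, -0.215, 0.007], [-0.215, 0.976, -0.008], [-0.006, -0.009, -1.0]]
force: [-2.1, -4.6, 10.8]
opening: 0.242
grasp_force: 30.0
```

```bash
python3 -m inch '[[-0.22,1,0.3,0,1.5],[-0.43,1.97,0.56,0,1.5],[-0.88,4,0.83,0,1.5],[-1.33,6.05,0.77,0,1.5],[-1.77,8.08,0.41,0,1.5],[-1.95,8.8,0.2,0,1.5],[-2.06,9.38,0,0,1.5],[-2.06,9.38,0,0,1.5],[-2.06,9.38,0,0,1.5]]'
```

```text
time_s: 17.02
position: [0.5687, -0.077, 0.2378]
tcp_rot: [[-0.977, -0.214, 0.008], [-0.214, 0.977, 0.0], [-0.008, -0.001, -1.0]]
force: [5.6, 3.0, 5.0]
opening: 0.238
grasp_force: 30.0
```

```bash
python3 -m inch '[[0,0,0,0,4],[0,0,0,0,4],[0,0,0,0,4],[0,0,0,0,4],[0,0,0,0,4],[0,0,2,0,4],[0,0,5,0,4],[0,0,8,0,4],[0,0,10,0,4],[0,0,10,0,4]]'; python3 -m inch '[[-4,-3,0,0,4],[-8,-6,0,0,4],[-12,-12,0,0,4],[-14,-16,0,0,4],[-14,-20,0,0,4],[-14,-24,0,0,4],[-14,-28,0,0,4],[-14,-28,0,0,4],[-14,-28,0,0,4],[-14,-28,0,0,4]]'
python3 - <<'E'
from h import *
from rig import cams,readout
p=np.load('p.npy');s=readout.read_state();print(s['position'],s['force'])
T=dict(np.load('top.npz'));S=dict(np.load('side.npz'))
for n,o in(('top',T),('side',S)):
    c=cams.capture(n);np.savez(n+'C.npz',**c)
    I=c['image'].astype(int);P=W(p,[pin(1.4,p[4]-.081,.14),pin(1.4,p[4]+.009,.14)])
    e=proj(c,P);m=e.mean(0);print(n,'bar pred ends',e.round(1))
    D=(I.max(2)<35);x0,y0=(m-30).astype(int);q=np.argwhere(D[y0:y0+60,x0:x0+60])+[y0,x0]
    n_,lab,st,ce=cv2.connectedComponentsWithStats(D.astype(np.uint8))
    for i in range(1,n_):
        if st[i,4]>40 and np.hypot(*(ce[i]-m))<60: print('blob',st[i],ce[i].round(1),'pred c',m.round(1), 'at .7',proj(c,W(p,[pin(.7,p[4]-.036,.14)])).round(1),'at 1.4',proj(c,W(p,[pin(1.4,p[4]-.036,.14)])).round(1))
# guard edge: side, compare with B image around guard
a=np.load('sideB.npz')['image'].astype(int);b=np.load('sideC.npz')['image'].astype(int)
d=abs(a-b).max(2);print('guard diff',d[200:252,247:300].max(),(d[200:252,247:300]>25).sum())
# other objects moved since start (dish, tumbler, spoon, pitcher) in top
a=T['image'].astype(int);b=np.load('topC.npz')['image'].astype(int);d=(abs(a-b).max(2)>30)
sc=.64
for k,(x0,x1,y0,y1) in dict(tumbler=(325,375,240,295),dish=(410,480,185,270),spoon=(480,605,378,450),pitcher=(535,610,135,200)).items():
    print(k,d[int(y0*sc):int(y1*sc),int(x0*sc):int(x1*sc)].sum())
E
```

```text
time_s: 17.85
position: [0.568, -0.0787, 0.341]
tcp_rot: [[-0.977, -0.214, 0.009], [-0.214, 0.977, -0.003], [-0.008, -0.005, -1.0]]
force: [0.2, 0.1, 1.1]
opening: 0.458
grasp_force: 0.0
time_s: 18.68
position: [0.4245, -0.3593, 0.3343]
tcp_rot: [[-0.978, -0.21, -0.002], [-0.21, 0.978, 0.003], [0.001, 0.003, -1.0]]
force: [-0.8, -0.1, 0.1]
opening: 0.461
grasp_force: 0.0
[ 0.42451603 -0.35926809  0.33427747] [-0.75280601 -0.14022572  0.09684637]
top bar pred ends [[334.3 204.6]
 [320.5 157.2]]
blob [315 156  22  48 482] [325.8 178.9] pred c [327.4 180.9] at .7 [[378.5 167.8]] at 1.4 [[327.3 180.7]]
side bar pred ends [[308.  112. ]
 [262.5 107.2]]
blob [277 103  74  17 213] [318.5 111.5] pred c [285.3 109.6] at .7 [[292.   90.4]] at 1.4 [[285.  109.5]]
blob [261 108  45  10 175] [281.1 113.4] pred c [285.3 109.6] at .7 [[292.   90.4]] at 1.4 [[285.  109.5]]
guard diff 44 52
tumbler 0
dish 0
spoon 0
pitcher 0
```

The lever bar sits at the 1.40 prediction, the guard is unchanged, and the loose objects haven't moved. Handing in.

```bash
python3 -c "
from rig import bot;print(bot.hand_in())"
```

```text
the job is handed in; nothing more can be done
None
```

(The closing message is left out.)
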